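Dip the water tank and present the gauge rod

ROBOT

A 6-joint arm with a two-finger parallel gripper is mounted at the origin on a cart in front of the work surface, level with it; the furniture and walls round the work are solid. World frame = base frame: x ahead of the robot, y to its left, z up, the work surface at z = 0. Lengths are in m, angles in degrees, forces in N, time in s.
With the tool pointing down it reaches from about 0.4 to 0.825 m from the base axis. Payload 7 kg.
Tool frame: the origin (TCP) lies on the centre line of the jaws, within the pads' length; the fingertips stand 19 mm ahead of it and the grasp point (between the pads) is the TCP (r.tip_extent is the distance from the TCP to the fingertips, in m); z points along the fingers, y is the line along which they close (so a half turn about z gives the same grasp; the last joint's range is limited). The gripper opens to 88 mm and grips with 3 to 60 N. Pads are 19 mm wide; open, the fingers measure 130 mm over their backs; the gripper's body (78 mm by 193 mm) begins 47 mm behind the grasp point.
Start: joints at [-48.008, 20.546, 0.682, 0, -70.136, -16.507], TCP at [0.29, -0.609, 0.246] pointing down, gripper open.
Joint ranges: [-176.03, 176.03], [-82.01, 121.73], [-58.28, 71.71], [-173.87, 95.51], [-174.79, -0.11], [-173.66, 173.66]. Speed limits (degrees/s): [136.94, 136.94, 172.46, 180, 180, 180].

INTERFACE

Orientations are given as [roll, pitch, yaw] about the fixed x, y, z axes, in that order (R = Rz(yaw) Ry(pitch) Rx(roll)).
In Python, from plant import r gives the robot as it stands. The module is installed in compiled form; this text tells all that it offers.
- The arm moves only by the tool jog_arm, never from a script. Its argument "deltas" is a list that holds one entry, the list of rows, each a list of 5 numbers: the opening, from -1 (shut) to 1 (fully open), then the shift along the world's x, y, z in cm, then the turn about the world's z in rad. In form: [[[claw, dx, dy, dz, turn], ...]]. A call has 1 to 8 rows; each row shifts and turns the commanded pose from where the row before left it; what a row does not reach is not made up. A row lasts 1/8 s, in which the tool goes at most 62.5 mm and 10.7 degrees, less where a joint would pass 70% of its speed; a pose out of reach is approached as far as the arm can. A call with a gripper value outside its range is refused whole. The fingers move at their own pace and stop on an object; "force" is the grip in N (left out, the last holds). Time passes only in rows, so rows that do not move let the fingers close. It gives the time, the measured TCP pose, the force, the opening and the grip force at its end, in the units of the state.
- r.get_state(): the state, without advancing time (a new reading comes with each control period).
- r.capture(name): name is "scene" or "side" or "wrist"; returns the picture (384x512x3 uint8, blue, green, red); there is no depth.
- r.camera_info(name): a dict with "fx", "fy", "cx", "cy" (pixels), "view" (4x4, takes a point from world to camera coordinates). Camera axes: x right, y up, looking along -z (the intrinsics and any distortion apply to the point x, -y, -z); pixel columns grow to the right and rows downward; lengths in m; the calibration is good to about 2 mm. A picture is of the moment at which its call begins: read the wrist's pose just before it. camera_info takes no time and is no camera call; for the wrist camera it gives the pose at the moment of the call.
- r.close_job(): hands the job in; it is judged then, once.
The state is a dict: "time_s": time; "joints": joint angles; "qd": joint speeds; "joint_torque": joint torques, N m; "tcp_pos": TCP position; "eef_rot": TCP orientation; "contact_force": force on the tool from outside, world axes, zero at the start; "moment": the same for the moment, N m; "gripper_width": finger opening in m; "gripper_force": force on a finger pad.
Only numpy, scipy, OpenCV 4.12 (cv2) and the standard library are available. Lean on these libraries where they do the work, as an engineer would, in place of code of your own. Each camera call takes 0.05 s, during which the arm holds its last target. There are 200 camera calls.

TASK

Check the water tank with the gauge rod: take the rod by its blue grip, put it down the slanting steel tube on the tank until the brass collar stops on the rim, without forcing it, and draw it right out again. Then hold the rod level, scale marks up, with its tip 5 to 20 cm above the kidney dish, near the middle of the dish, and finish like that, still holding the rod for reading. Leave the dish and everything else on the table where it is.

Things in the scene. Friction and masses are not known exactly. Their poses are not given: they have to be found in the camera images.
- gauge_rod: Gauge rod (dipstick), about 0.1 kg, lying flat. Blue grip 80 long (x), 16 wide (y), 30 high, flat-sided: grasp across the 16 mm. Steel shaft 8 mm thick along +x, brass stop collar 30 mm across at x = 65 to 75, tip at x = 195. Origin: centre of the grip's underside; rod axis along x at z = 15. Scale marks on the +z side near the tip, up as it lies.
- rod_tip (a point): The tip of the gauge rod, on its axis, 195 mm from the grip's centre and 120 mm beyond the collar's stop face.
- rod_stop (a point): Centre of the collar's stop face (the face towards the tip), on the rod's axis, 75 mm from the grip's centre.
- dip_tube: Rigid steel tube slanting down into the tank's front. Origin: centre of its mouth, in the rim's plane, 150 above the table. z points out of the tube along its axis, 25 degrees above level; the rod goes in along -z. Bore 12 mm (shaft 8), 65 long, flared to about 25 mm over the outer 12 mm; outside 18, rim 31 across. Behind it is room for the whole shaft.
- water_tank: White plastic water tank with a blue cap on top, fixed: 130 deep (x), 170 wide (y), 160 high, the cap and carrying loop reaching 180. Origin: centre of its underside. Its front (-x) carries the dip tube, whose mouth stands 45 mm in front of the front face, on the middle line.
- kidney_dish: Empty steel kidney dish, loose, 100 (x) by 196 (y), 36 high, open at the top. Origin: centre of its underside.
- gallipot_1: Bystander: small steel cup, 64x64x36 mm, loose, not to be disturbed. Origin: centre of its underside.
- vial_1: Bystander: brown vial with a blue cap, 26x25x42 mm, loose, not to be disturbed. Origin: centre of its underside.
- vial_3: Bystander: white vial with a yellow cap, 30x29x54 mm, loose, not to be disturbed. Origin: centre of its underside.
- timer: Bystander: white square timer, 62x62x21 mm, loose, not to be disturbed. Origin: centre of its underside.
- syringe: Bystander: capped syringe lying flat, 146x25x18 mm, loose, not to be disturbed. Origin: centre of its underside.
- cream_pot_1: Bystander: white cream pot, 71x71x30 mm, loose, not to be disturbed. Origin: centre of its underside.

How it is judged (in metres and radians):
On the way, in this order (a step that is already met when the one before it is completed fails the run):
1. the rod is in the dip tube, its collar down on the rim (stop face within 4 mm of the mouth along the axis and 5 mm beside it, rod in line with the tube within 0.12 rad) (z of rod_stop in the frame of dip_tube between -0.004 and 0.004 m and x of rod_stop in the frame of dip_tube between -0.005 and 0.005 m and y of rod_stop in the frame of dip_tube between -0.005 and 0.005 m and angle between the x axis of gauge_rod and the z axis of dip_tube, either way round below 0.12 rad), for 0.2 s.
2. the rod is drawn right out: its tip is at least 15 mm outside the mouth, and the fingers hold it (z of rod_tip in the frame of dip_tube above 0.015 m and contact force between the fingers and gauge_rod above 0.5 N), for 0.1 s.
At the end, for the whole second after the job is handed in: The fingers hold the rod still (under 0.03 m/s), touching neither tank nor dish, level with its scale up (its z axis within 0.12 rad of vertical), the tip 50 to 245 mm above the table and within 40 mm (seen from above) of the dish's centre; dish and bystanders within 30 mm of where they stood (horizontal distance between rod_tip and kidney_dish below 0.04 m and height (world z) of rod_tip between 0.05 and 0.245 m and angle between gauge_rod's own z axis and vertical below 0.12 rad and contact force between the fingers and gauge_rod above 0.5 N and contact force between gauge_rod and water_tank below 0.1 N and contact force between gauge_rod and kidney_dish below 0.1 N and linear speed of gauge_rod below 0.03 m/s and angle between kidney_dish's own z axis and vertical below 0.1 rad and not (distance of any of gallipot_1, vial_1, vial_3, timer, syringe, cream_pot_1, kidney_dish from where it was at the start of the episode above 0.03 m)); the arm keeps its last pose, push and grip.
It fails at once if the rod is forced into or against the tank (over 40 N) (contact force between gauge_rod and water_tank above 40 N or contact force between gauge_rod and dip_tube above 40 N).
It fails at once if the dish or a bystander is moved by more than 30 mm (distance of any of gallipot_1, vial_1, vial_3, timer, syringe, cream_pot_1, kidney_dish from where it was at the start of the episode above 0.03 m).
It also fails if it takes over 54 s, if anything falls off the work surface, if the arm or the gripper's body presses on something with over 40 N, if the wrist force passes 120 N, or if a joint passes its speed limit or range.

## Working session

There is one attempt and no reset: what is moved stays moved. The work goes in short steps, Python scripts to look and compute and a tool call to move; the robot and the scene stay as the last step left them, time stands still between calls to the robot, and variables do not carry over. Pictures are saved under pics/ and viewed, at most 13 in all, crops included, and the job is handed in when it is done.

Besides the shell and the picture viewer there is one more tool, called as name([rows], argument=value, ...), one row to a line, values as JSON. jog_arm: Moves the arm, as the interface text tells. Its arguments: {"type":"object","properties":{"deltas":{"type":"array"},"force":{"type":"number"}},"required":["deltas"]}

```bash
mkdir -p pics
python3 - <<'E'
from plant import r
import cv2,numpy as np
np.set_printoptions(precision=4,suppress=True)
for n in("scene","side","wrist"):
    i=r.camera_info(n);print(n,{k:(np.array(v)) for k,v in i.items()})
    cv2.imwrite(f"pics/{n}0.png",r.capture(n))
print(r.tip_extent,r.get_state())
a=[cv2.imread(f"pics/{n}0.png") for n in("scene","side")]
for n,x in zip(("scene","side"),a): cv2.imwrite(f"pics/{n}0b.png",cv2.resize(x,(800,600),interpolation=cv2.INTER_CUBIC))
E
```

```text
scene {'fx': array(455.9255), 'fy': array(455.9255), 'cx': array(253.1253), 'cy': array(196.1466), 'view': array([[ 0.919 , -0.3942,  0.0084, -0.4385],
       [ 0.3171,  0.7516,  0.5783, -0.2772],
       [-0.2343, -0.5288,  0.8157, -1.562 ],
       [ 0.    ,  0.    ,  0.    ,  1.    ]])}
side {'fx': array(423.9261), 'fy': array(423.9261), 'cx': array(254.8983), 'cy': array(192.8309), 'view': array([[ 0.9733,  0.2282, -0.0225, -0.5023],
       [-0.1232,  0.603 ,  0.7882, -0.0694],
       [ 0.1935, -0.7644,  0.6151, -1.398 ],
       [ 0.    ,  0.    ,  0.    ,  1.    ]])}
wrist {'fx': array(320.6269), 'fy': array(320.6269), 'cx': array(255.9352), 'cy': array(192.1917), 'view': array([[-0.4306,  0.9026,  0.0016,  0.6735],
       [-0.861 , -0.4102, -0.3007,  0.0375],
       [-0.2708, -0.1308,  0.9537, -0.3919],
       [ 0.    ,  0.    ,  0.    ,  1.    ]])}
0.019 {'time_s': 0.15, 'joints': array([-48.0074,  20.5811,   0.6477,  -0.0147, -70.1363, -16.5057]), 'qd': array([ 0.0434, -0.0626,  0.1517,  0.0684, -0.0184,  0.0194]), 'joint_torque': array([ -0.0007, -58.3276,  29.3289,   7.0013,   0.0087,  -0.0001]), 'tcp_pos': array([ 0.2903, -0.609 ,  0.2449]), 'eef_rot': array([ 179.9292,   -0.0066, -154.5181]), 'contact_force': array([-0.4358,  0.2235, -0.2248]), 'moment': array([-0.0336, -0.0119, -0.0486]), 'gripper_force': 0.0, 'gripper_width': 0.08753776075269304}
```

View pics/scene0b.png

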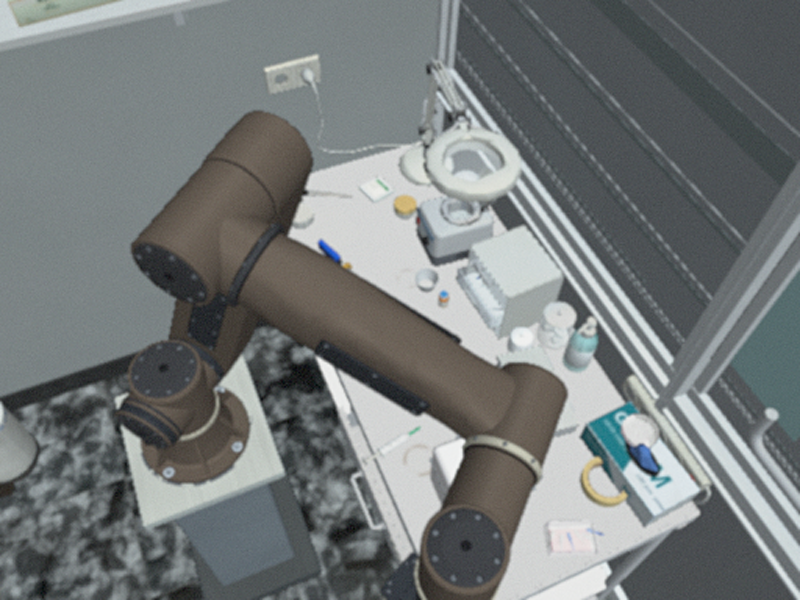

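View pics/side0b.png

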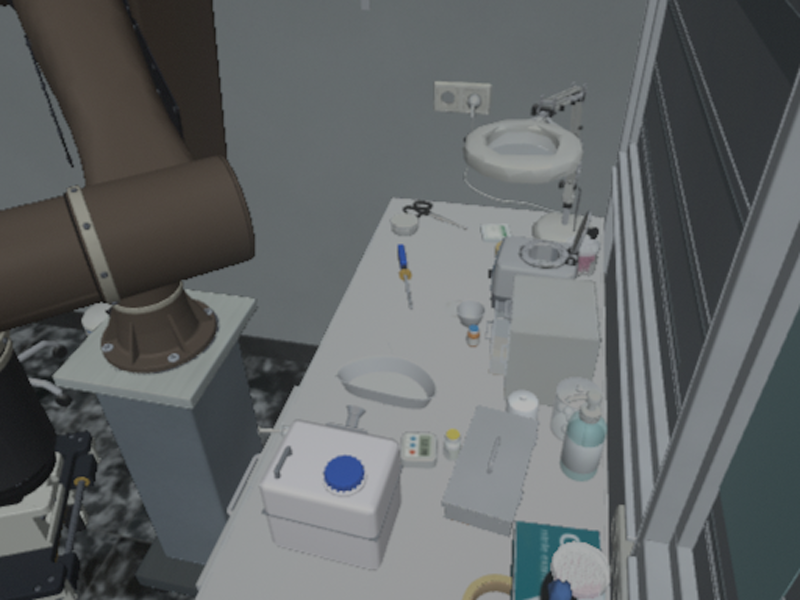

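The side view shows the rod's grip at about (402,256), collar (405,273) and tip (410,307). The dish is around (387,382), and the tank's cap is at (345,473) with its tube mouth at (355,412). The tube faces the dish.

```bash
cat > h.py <<'E'
import numpy as np
from plant import r
def ray(n,u,v,info=None):
    i=info or r.camera_info(n);V=np.array(i["view"])
    d=V[:3,:3].T@np.array([(u-i["cx"])/i["fx"],-(v-i["cy"])/i["fy"],-1]);return -V[:3,:3].T@V[:3,3],d
def onz(n,u,v,z,info=None):
    c,d=ray(n,u,v,info);return c+d*(z-c[2])/d[2]
def proj(n,p,info=None):
    i=info or r.camera_info(n);V=np.array(i["view"]);q=V[:3,:3]@p+V[:3,3]
    return i["cx"]+i["fx"]*q[0]/-q[2], i["cy"]-i["fy"]*q[1]/-q[2]
E
python3 - <<'E'
from h import *
import cv2
np.set_printoptions(precision=3,suppress=True)
s=1.5625
for n,u,v,z in [("grip back",401,246,.03),("grip front",404,266,.03),("collar",405,273,.02),("tip",410,307,.015),("dishL",338,374,.036),("dishR",434,385,.036),("dish bot near",432,407,.0),("mouth",355,410,.15),("cap",344,470,.175),("tank tl",287,423,.16),("tank tr",400,443,.16),("tank br",372,522,.16),("tank bl",264,484,.16),("timer",418,449,.02),("vial3",452,437,.054)]:
    print(n,onz("side",u/s,v/s,z))
im=cv2.imread("pics/side0.png");c=im[120:380,150:350]
cv2.imwrite("pics/c1.png",cv2.resize(c,(460,598),interpolation=cv2.INTER_CUBIC))
E
```

```text
grip back [0.433 0.384 0.03 ]
grip front [0.459 0.304 0.03 ]
collar [0.464 0.291 0.02 ]
tip [0.501 0.177 0.015]
dishL [ 0.418 -0.072  0.036]
dishR [ 0.599 -0.063  0.036]
dish bot near [ 0.6   -0.085  0.   ]
mouth [ 0.511 -0.253  0.15 ]
cap [ 0.534 -0.382  0.175]
tank tl [ 0.422 -0.307  0.16 ]
tank tr [ 0.595 -0.309  0.16 ]
tank br [ 0.589 -0.442  0.16 ]
tank bl [ 0.43  -0.417  0.16 ]
timer [ 0.598 -0.202  0.02 ]
vial3 [ 0.653 -0.193  0.054]
```

View pics/c1.png

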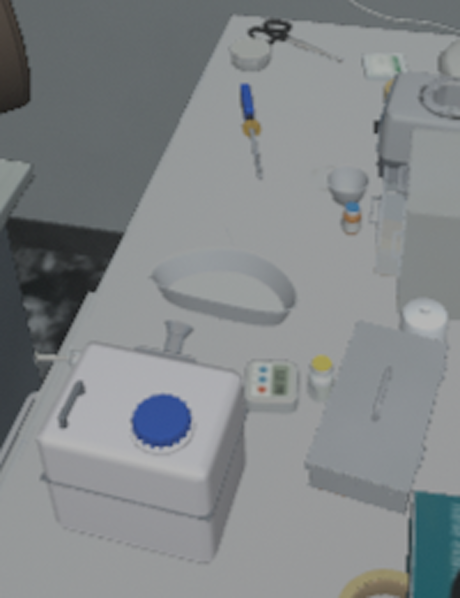

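Tube mouth is near (0.51,-0.255), facing +y. The rod's grip is near (0.445,0.345), pointing about -72°. Dish, tank and timer agree with their given sizes. Next I move towards the rod.

jog_arm([
  [[1,2,6,0.5,0.09],[1,2,6,0.5,0.09],[1,2,6,0.5,0.09],[1,2,6,0.5,0.09],[1,2,6,0,0.09],[1,2,6,0,0.09],[1,2,6,0,0.09],[1,2,6,0,0.09]],
])

```text
time_s: 1.15
tcp_pos: [0.4484, -0.1337, 0.2655]
eef_rot: [-180.0, 0.0, -113.1]
contact_force: [1.8, -0.5, -0.3]
gripper_width: 0.0878
gripper_force: 0.0
```

Run:
```python
from h import *
import cv2,pickle
pickle.dump(r.camera_info("wrist"),open("w1.pkl","wb"));cv2.imwrite("pics/w1.png",r.capture("wrist"))
s=r.get_state();print(s["tcp_pos"],s["eef_rot"])
```

```text
[ 0.45067514 -0.12863941  0.26552898] [-1.79917739e+02  1.18292572e-01 -1.12652739e+02]
```

jog_arm([
  [[1,0,6,0,0.09],[1,0,6,0,0.09],[1,0,6,0,0.09],[1,0,6,0,0.09],[1,0,6,-1,0.09],[1,0,6,-1,0.09],[1,0,6,-1,0.09],[1,0,4,-1,0.09]],
])

```text
time_s: 2.2
tcp_pos: [0.4479, 0.3267, 0.2246]
eef_rot: [180.0, -0.0, -71.8]
contact_force: [0.6, 0.2, -0.3]
gripper_width: 0.0874
gripper_force: 0.0
```

Run:
```python
from h import *
import cv2,pickle
pickle.dump(r.camera_info("wrist"),open("w2.pkl","wb"));w=r.capture("wrist");cv2.imwrite("pics/w2.png",w)
s=r.get_state();print(s["tcp_pos"],s["eef_rot"],s["joints"])
cv2.imwrite("pics/w12.png",cv2.resize(np.vstack([cv2.imread("pics/w1.png"),w]),None,fx=.78,fy=.78,interpolation=cv2.INTER_AREA))
```

```text
[0.44796304 0.32969487 0.22288914] [ 1.79943186e+02 -2.56074162e-02 -7.14542126e+01] [ 5.65140712e+01  1.03895784e+01 -1.63453887e+01 -1.65241468e-02
 -6.33255772e+01 -3.79608707e+01]
```

View pics/w12.png

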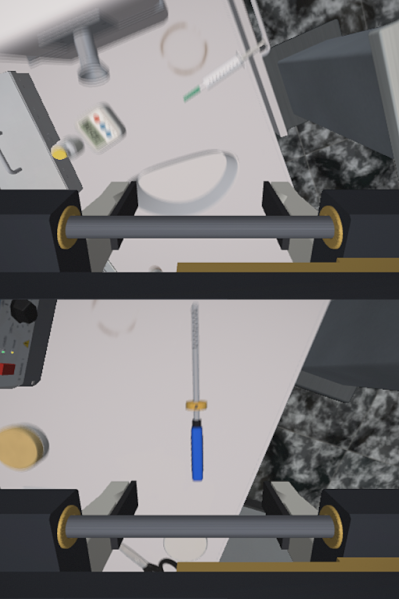

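The wrist views show the rod lying straight in the image: grip at rows 425–481, collar at 405 and tip at 305 in the lower half. The tube mouth is near (93,72) and the dish near (188,178) in the upper half. I fit the rod precisely from colour.

Run:
```python
from h import *
import cv2,pickle
np.set_printoptions(precision=4,suppress=True)
I=pickle.load(open("w2.pkl","rb"));im=cv2.imread("pics/w2.png").astype(int)
b=(im[...,0]-im[...,2]>70);b[:100]=0
n,l,st,_=cv2.connectedComponentsWithStats(b.astype(np.uint8));k=1+st[1:,4].argmax();print(st[k])
ys,xs=np.where(l==k)
box=cv2.minAreaRect(np.c_[xs,ys].astype(np.float32));print(box)
m=xs.mean()
top=[xs[ys<ys.min()+5].mean(),ys.min()];bot=[xs[ys>ys.max()-5].mean(),ys.max()]
print("front top",onz("",*top,.03,I),"back top",onz("",*bot,.03,I),"back bottom",onz("",*bot,0,I))
print("tip",onz("",195/.78,5/.78,.015,I),"collar",onz("",196/.78,105/.78,.025,I))
print("center grip top", onz("",xs.mean(),ys.mean(),.03,I))
J=pickle.load(open("w1.pkl","rb"))
print("mouth w1",onz("",93/.78,73/.78,.15,J))
for u,v in[(137,188),(237,160),(190,152),(222,203),(143,208)]:print("dish rim",onz("",u/.78,v/.78,.036,J))
print("syr",onz("",185/.78,100/.78,.01,J),onz("",265/.78,45/.78,.01,J),"timer",onz("",102/.78,128/.78,.02,J))
```

```text
[245 163  15  69 909]
((252.3192596435547, 197.08975219726562), (68.0285415649414, 13.654474258422852), 88.60282135009766)
front top [0.4542 0.3201 0.03  ] back top [0.4288 0.3947 0.03  ] back bottom [0.4248 0.4077 0.    ]
tip [0.5029 0.1775 0.015 ] collar [0.464  0.2926 0.025 ]
center grip top [0.4419 0.3567 0.03  ]
mouth w1 [ 0.5124 -0.2473  0.15  ]
dish rim [ 0.5807 -0.0814  0.036 ]
dish rim [ 0.4143 -0.063   0.036 ]
dish rim [ 0.4768 -0.104   0.036 ]
dish rim [ 0.4638 -0.0018  0.036 ]
dish rim [ 0.5885 -0.0447  0.036 ]
syr [ 0.454  -0.1776  0.01  ] [ 0.314  -0.2042  0.01  ] timer [ 0.5906 -0.1898  0.02  ]
```

Estimates from tip, collar and grip agree on a grip centre near (0.441, 0.359) with the rod at -71.2°. I descend onto it.

jog_arm([
  [[1,-0.5,1.5,-4,0],[1,-0.4,1.3,-4,0],[1,0,0,-4,0],[1,0,0,-4,0],[1,0,0,-2.5,0],[1,0,0,-1.2,0],[1,0,0,0,0]],
])

```text
time_s: 3.12
tcp_pos: [0.4392, 0.352, 0.0278]
eef_rot: [179.9, -0.1, -72.0]
contact_force: [0.2, 1.0, 0.9]
gripper_width: 0.0874
gripper_force: 0.0
```

jog_arm([
  [[1,0.1,0.6,-0.6,0],[-1,0,0,0,0.01],[-1,0,0,0,0],[-1,0,0,0,0],[-1,0,0,0,0],[-1,0,0,0,0]],
], force=4)

```text
time_s: 3.88
tcp_pos: [0.4403, 0.3583, 0.0224]
eef_rot: [-180.0, 0.0, -71.4]
contact_force: [-0.3, 0.3, 0.0]
gripper_width: 0.043
gripper_force: 0.0
```

Still closing.

jog_arm([
  [[-1,0,0,0,0],[-1,0,0,0,0],[-1,0,0,0,0],[-1,0,0,0,0],[-1,0,0,0,0]],
], force=4)

```text
time_s: 4.5
tcp_pos: [0.4403, 0.3583, 0.0223]
eef_rot: [-180.0, 0.0, -71.4]
contact_force: [1.2, -0.5, 0.2]
gripper_width: 0.0165
gripper_force: 4.0
```

jog_arm([
  [[-1,0,0,1,0],[-1,0,0,1,0],[-1,0,0,1,0],[-1,0,0,1,0],[-1,0,0,1,0],[-1,0,0,1,0],[-1,0,0,1,0],[-1,0,0,0,0]],
])

```text
time_s: 5.5
tcp_pos: [0.4406, 0.3588, 0.0932]
eef_rot: [-179.9, 0.1, -71.4]
contact_force: [0.1, 0.0, -1.8]
gripper_width: 0.0158
gripper_force: 4.0
```

```bash
cat > look.py <<'E'
import sys,cv2,pickle
from h import *
n=sys.argv[1];s=r.get_state()
pickle.dump(r.camera_info("wrist"),open(n+".pkl","wb"));w=r.capture("wrist");d=r.capture("side")
cv2.imwrite(f"pics/{n}w.png",w);cv2.imwrite(f"pics/{n}s.png",d)
x0,y0=int(sys.argv[2]),int(sys.argv[3])
c=cv2.resize(d[y0:y0+120,x0:x0+100],(500,600),interpolation=cv2.INTER_CUBIC)
ww=cv2.resize(w,(300,225),interpolation=cv2.INTER_AREA);p=np.zeros((600,300,3),np.uint8);p[:225]=ww
cv2.imwrite(f"pics/{n}.png",np.hstack([c,p]))
print(s["time_s"],s["tcp_pos"],s["eef_rot"],s["gripper_width"],s["gripper_force"],s["contact_force"])
E
python3 look.py a 200 110
```

```text
5.5 [0.44061203 0.35875817 0.09322341] [-1.79923195e+02  5.54843923e-02 -7.14281992e+01] 0.015836790205314807 3.9998647570610046 [ 6.78326550e-02  2.92079996e-04 -1.83832708e+00]
```

View pics/a.png

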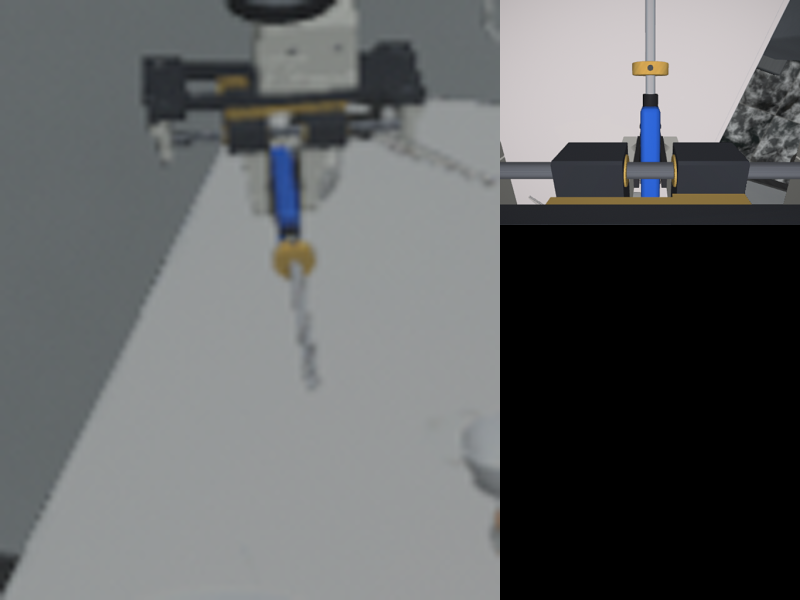

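The rod is held. The tip is at about (312,385) and the collar at about (294,258) in the crop. I compute its tilt from these.

```bash
cat > tilt.py <<'E'
import numpy as np
from h import *
def rod(tcp,yaw,a,along=0.,dz=-.007):
    "points of the rod (tip,stop,collar) for downward tilt a (deg); grip centre 'along' behind/ahead of TCP"
    y=np.radians(yaw);a=np.radians(a);f=np.array([np.cos(y)*np.cos(a),np.sin(y)*np.cos(a),-np.sin(a)]);u=np.array([np.cos(y)*np.sin(a),np.sin(y)*np.sin(a),np.cos(a)])
    o=np.array(tcp)+dz*u+along*f
    return o+.195*f,o+.075*f,o+.07*f
E
python3 - <<'E'
from tilt import *
import pickle
s=r.get_state();I=pickle.load(open("a.pkl","rb"))
for a in range(-5,31,5):
    t,st,c=rod(s["tcp_pos"],-71.4,a)
    print(a,np.round([*proj("side",t),*proj("side",c),*proj("",c,I)],1),t)
E
```

```text
-5 [262.3 176.2 258.5 157.9 257.4 116.8] [0.50231155 0.17353406 0.10221033]
0 [262.4 180.4 258.5 159.4 257.3 116.5] [0.50235363 0.17340901 0.08518833]
5 [262.4 184.3 258.5 160.7 257.3 117.4] [0.50192236 0.17469051 0.06821959]
10 [262.4 187.9 258.5 161.9 257.2 119.4] [0.50102101 0.17736881 0.05143328]
15 [262.3 191.  258.5 163.  257.2 122.3] [0.49965645 0.18142352 0.03495713]
20 [262.1 193.8 258.4 163.9 257.1 126. ] [0.49783906 0.1868238  0.01891655]
25 [262.  196.1 258.4 164.7 257.1 130.3] [0.49558267 0.19352853 0.00343361]
30 [261.8 197.9 258.3 165.4 257.1 135.3] [ 0.49290445  0.20148669 -0.01137385]
```

Tilt is about 9° down, so gravity turned it slightly at 4 N. I ease the grip to 3 N and rise briskly to let it sag further while moving toward the tube.

jog_arm([
  [[-1,0,0,0,0],[-1,0,0,5,0],[-1,0,0,0,0],[-1,0,0,5,0],[-1,0,0,0,0],[-1,0,0,5,0],[-1,0,0,0,0],[-1,0.5,-2,0,-0.05]],
], force=3)

```text
time_s: 6.6
tcp_pos: [0.4448, 0.3384, 0.2409]
eef_rot: [179.9, -0.0, -74.3]
contact_force: [0.5, -0.3, -2.1]
gripper_width: 0.0163
gripper_force: 3.0
```

jog_arm([
  [[-1,1,-4,0,-0.05],[-1,1,-5,0,-0.05],[-1,1,-5,0,-0.05],[-1,1,-5,0,-0.05],[-1,1,-5,0,-0.05],[-1,1,-5,1,-0.025],[-1,0.6,-3,1,0],[-1,0,0,0,0]],
], force=6)

```text
time_s: 7.6
tcp_pos: [0.5108, 0.0157, 0.2613]
eef_rot: [179.9, -0.0, -90.3]
contact_force: [-1.2, 0.1, -1.9]
gripper_width: 0.0159
gripper_force: 6.0
```

```bash
python3 look.py b 170 110
python3 - <<'E'
import cv2
w=cv2.imread("pics/bw.png");s=cv2.imread("pics/bs.png")
cv2.imwrite("pics/bb.png",cv2.vconcat([cv2.resize(w[:270],(683,360)),cv2.resize(s[90:280,100:400],(683,432))[:240]]))
E
```

```text
7.6 [0.5107716  0.01570933 0.26129012] [ 1.79921425e+02 -3.08014579e-02 -9.03233641e+01] 0.01588983231765029 5.999418497085571 [-1.2364574   0.11459296 -1.86372936]
```

View pics/bb.png

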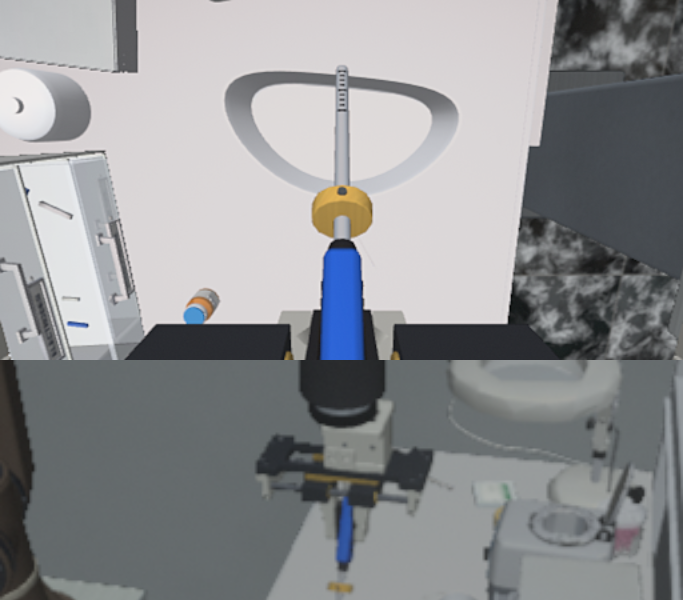

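The rod has sagged much further: tip at (342,67) and collar at (342,212). The dish rim spans about (224,100)–(459,115). I fit the tilt.

Run:
```python
from tilt import *
import pickle
np.set_printoptions(precision=4,suppress=True)
s=r.get_state();I=pickle.load(open("b.pkl","rb"));k=512/683
for a in range(20,46,3):
    t,st,c=rod(s["tcp_pos"],-90.3,a)
    print(a,np.round([*proj("",t,I),*proj("",c,I)],1),t)
print("obs",342*k,67*k,342*k,212*k)
for u,v in [(224,100),(459,115),(250,73),(437,87),(330,196)]: print(onz("",u*k,v*k,.036,I))
```

```text
20 [255.9 -98.2 256.1 130.4] [ 0.5095 -0.1633  0.1876]
23 [255.9 -80.3 256.1 132.9] [ 0.5095 -0.1592  0.1782]
26 [255.8 -63.4 256.1 135.6] [ 0.5095 -0.1547  0.1691]
29 [255.8 -47.6 256.  138.5] [ 0.5095 -0.1496  0.1602]
32 [255.8 -32.5 256.  141.6] [ 0.5096 -0.1441  0.1516]
35 [255.8 -18.2 256.  144.9] [ 0.5096 -0.1382  0.1433]
38 [255.7  -4.6 256.  148.3] [ 0.5096 -0.1318  0.1353]
41 [255.7   8.5 256.  151.9] [ 0.5097 -0.1251  0.1277]
44 [255.7  21.1 256.  155.6] [ 0.5097 -0.1179  0.1204]
obs 256.37481698389456 50.225475841874086 256.37481698389456 158.92240117130308
[ 0.6036 -0.0824  0.036 ]
[ 0.4143 -0.07    0.036 ]
[ 0.5813 -0.1023  0.036 ]
[ 0.4335 -0.0912  0.036 ]
[ 0.5197 -0.0047  0.036 ]
```

It oversagged to about 51°. I'll set the tilt exactly by lowering the tip onto clear table with a light grip, then clamp it. The pivot at 0.092 m gives 25°.

jog_arm([
  [[-1,0,2,0,0],[-1,0,5,0,0],[-1,0,5,0,0],[-1,0,5,0,0],[-1,-0.5,5,-2,0],[-1,-0.5,5,-3,0],[-1,0,4.5,-3,0],[-1,0,0,0,0]],
], force=20)

```text
time_s: 8.7
tcp_pos: [0.4987, 0.3354, 0.1778]
eef_rot: [179.7, -0.3, -89.9]
contact_force: [-0.6, -1.0, -1.2]
gripper_width: 0.0159
gripper_force: 20.0
```

jog_arm([
  [[-1,0,0,-1,0],[-1,0,0,-1.5,0],[-1,0,0,-1.5,0],[-1,0,0,-1.5,0],[-1,0,0,-1.5,0],[-1,0,0,-1.0,0],[-1,0,0,0,0]],
], force=5)

```text
time_s: 9.57
tcp_pos: [0.5007, 0.3324, 0.1009]
eef_rot: [179.9, -0.1, -90.1]
contact_force: [-0.2, -0.2, -1.1]
gripper_width: 0.0157
gripper_force: 5.0
```

jog_arm([
  [[-1,0,0,-0.9,0],[-1,0,0,0,0],[-1,0,0,0,0]],
], force=5)

```text
time_s: 9.95
tcp_pos: [0.5013, 0.3333, 0.0933]
eef_rot: [180.0, -0.0, -90.1]
contact_force: [-0.9, 0.4, -0.9]
gripper_width: 0.0159
gripper_force: 5.0
```

jog_arm([
  [[-1,0,0,0,0],[-1,0,0,0,0],[-1,0,0,2,0],[-1,0,0,4,0],[-1,0,0,5,0],[-1,0,0,5,0],[-1,0,0,4,0],[-1,0,0,0,0]],
], force=40)

```text
time_s: 10.95
tcp_pos: [0.5025, 0.3343, 0.2975]
eef_rot: [-179.7, 0.3, -90.0]
contact_force: [0.1, 0.1, -1.4]
gripper_width: 0.0158
gripper_force: 40.0
```

```bash
cat > coll.py <<'E'
"tilt from the wrist view: brass collar centroid and its size"
import sys,cv2,pickle
from tilt import *
s=r.get_state();I=r.camera_info("wrist");w=r.capture("wrist");n=sys.argv[1]
cv2.imwrite(f"pics/{n}w.png",w);cv2.imwrite(f"pics/{n}s.png",r.capture("side"));pickle.dump((I,s),open(n+".pkl","wb"))
def cen(w):
    h=cv2.cvtColor(w,cv2.COLOR_BGR2HSV);m=cv2.inRange(h,(12,110,70),(30,255,255));m[:,:200]=0;m[:,310:]=0;m[240:]=0
    n,l,st,c=cv2.connectedComponentsWithStats(m);k=1+st[1:,4].argmax();return c[k],st[k]
print(s["tcp_pos"],s["eef_rot"][2],cen(w))
for f in("a","b"):print(f,cen(cv2.imread(f"pics/{f}w.png")))
E
python3 coll.py d
python3 - <<'E'
from tilt import *
import pickle
I,s=pickle.load(open("d.pkl","rb"))
for a in (0,9,20,25,30,51): print(a,np.round([*proj("",rod(s["tcp_pos"],s["eef_rot"][2],a)[2],I),*proj("side",rod(s["tcp_pos"],s["eef_rot"][2],a)[0])],1))
E
```

```text
[0.50245535 0.33425558 0.29748692] -90.0422984503808 (array([256.01042502, 141.70649559]), array([ 230,  128,   53,   30, 1247], dtype=int32))
a (array([256.03333333, 116.575     ]), array([ 226,  105,   61,   24, 1320], dtype=int32))
b (array([256.13355317, 157.0725474 ]), array([ 234,  139,   45,   39, 1213], dtype=int32))
0 [255.6 117.6 259.  130.2]
9 [255.7 119.9 259.4 138.6]
20 [255.8 126.8 260.4 147.2]
25 [255.9 131.1 261.  150.3]
30 [255.9 136.1 261.6 152.9]
51 [256.  161.7 265.  158.7]
```

Run:
```python
import cv2
w=cv2.imread("pics/dw.png");s=cv2.imread("pics/ds.png")
cv2.imwrite("pics/dd.png",cv2.hconcat([cv2.resize(w[:240,180:330],(375,600),interpolation=cv2.INTER_CUBIC),cv2.resize(s[75:195,215:300],(425,600),interpolation=cv2.INTER_CUBIC)]))
```

```text
(no output)
```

View pics/dd.png

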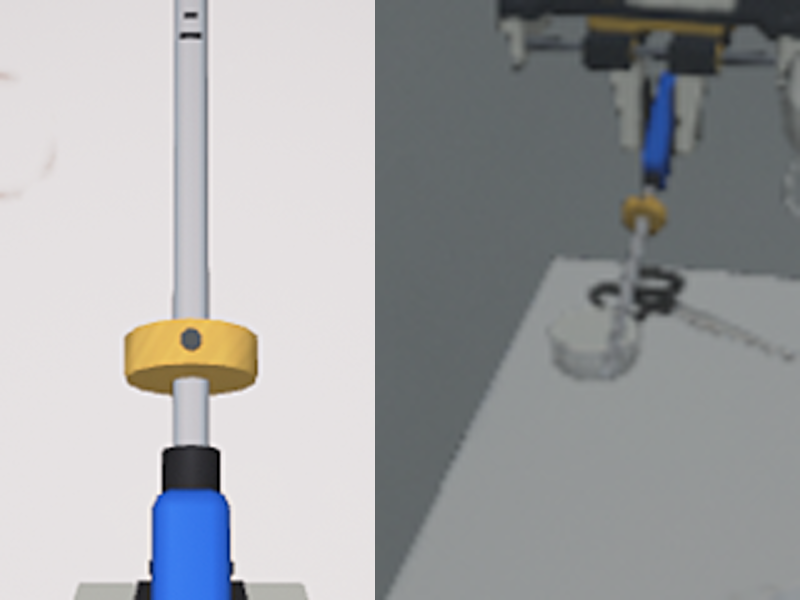

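```bash
cat > fit.py <<'E'
from tilt import *
from scipy.optimize import least_squares
def pts(tcp,yaw,a,al,dz):
    y=np.radians(yaw);a=np.radians(a);f=np.array([np.cos(y)*np.cos(a),np.sin(y)*np.cos(a),-np.sin(a)]);u=np.array([np.cos(y)*np.sin(a),np.sin(y)*np.sin(a),np.cos(a)])
    o=np.array(tcp)+dz*u+al*f;return o,f,u
def fit(tcp,yaw,obs,x0=(25,0,-7)):
    "obs: (cam info,rod x,rod z above axis,u,v)"
    def res(q):
        o,f,u=pts(tcp,yaw,q[0],q[1]/1e3,q[2]/1e3);e=[]
        for I,x,z,U,V in obs:
            p=proj("",o+x*f+z*u,I);e+=([p[0]-U] if U else [])+([p[1]-V] if V else [])
        return e+[q[1]/5,(q[2]+7)/4]
    s=least_squares(res,x0);return s.x,s.fun
E
python3 - <<'E'
from fit import *
import pickle
np.set_printoptions(precision=2,suppress=True)
S=r.camera_info("side")
I,s=pickle.load(open("d.pkl","rb"))
print(fit(s["tcp_pos"],-90.04,[(I,.07,.015,None,135.2),(I,.065,-.004,None,157),(S,.195,0,None,143.),(S,.07,0,None,117.6)]))
J=pickle.load(open("b.pkl","rb"));k=512/683
print(fit([.5108,.0157,.2613],-90.3,[(J,.07,.015,None,190*k),(J,.195,0,None,67*k)]))
for a in(20,30,40):
    o,f,u=pts(s["tcp_pos"],-90,a,0,-.007);print(a,proj("",o+.195*f,S),proj("",o+.07*f,S),proj("",o+.07*f+.015*u,I),proj("",o+.135*f+.004*u,I))
E
```

```text
(array([21.61, -8.57, -6.19]), array([ 1.85, -2.26,  2.79, -3.12, -1.71,  0.2 ]))
(array([53.09,  3.34, -5.25]), array([ 0.14, -0.05,  0.67,  0.44]))
20 (np.float64(260.4399902673493), np.float64(147.15504690370392)) (np.float64(268.33222740483126), np.float64(116.33373562045733)) (np.float64(255.59735763939244), np.float64(119.15734407739552)) (np.float64(255.84393944907862), np.float64(-0.000196853086322335))
30 (np.float64(261.67407035489697), np.float64(152.9208298798237)) (np.float64(268.74199367328487), np.float64(118.38837505593816)) (np.float64(255.71655223785967), np.float64(124.88637283421416)) (np.float64(256.0051650500654), np.float64(29.580003979065793))
40 (np.float64(263.18043323685026), np.float64(156.73416305722066)) (np.float64(269.2533124589051), np.float64(119.80910066917818)) (np.float64(255.8139064858788), np.float64(133.6177474725076)) (np.float64(256.1205103085305), np.float64(58.09522572172216))
```

Run:
```python
from fit import *
import pickle,cv2
np.set_printoptions(precision=2,suppress=True)
I,s=pickle.load(open("d.pkl","rb"));J=pickle.load(open("b.pkl","rb"))
for n in("b","d"):
    w=cv2.cvtColor(cv2.imread(f"pics/{n}w.png"),cv2.COLOR_BGR2GRAY);print(n,w[0:100,256])
q,_=fit([.5108,.0157,.2613],-90.3,[(J,.07,.015,None,142.4),(J,.195,0,None,50.2)])
o,f,u=pts([.5108,.0157,.2613],-90.3,q[0],q[1]/1e3,q[2]/1e3)
for x in np.arange(.14,.196,.005):print(round(x,3),proj("",o+x*f+.004*u,J)[1],end="; ")
```

```text
b [210 210 210 210 210 211 210 210 210 211 211 210 210 211 211 212 212 212
 212 212 212 212 212 213 212 213 212 213 212 212 212 213 213 213 213 213
 213 213 213 213 213 213 214 213 214 214 215 217 205 167 185 189 160  96
 204 168  74 155 187 118  97 200 168  62 136 200 166  69 169 187 121 105
 200 175  83 114 202 171  75 137 200 172  67 140 196 187 186 186 186 187
 186 186 186 186 186 186 186 185 186 187]
d [193 192 194 200 180  53  59 149 204 194 194 201 182  55  63 151 205 197
 194 194 194 194 195 195 195 195 195 195 195 196 195 195 196 195 195 196
 196 195 196 197 196 197 196 197 196 197 197 197 197 198 197 198 197 197
 198 198 197 198 198 197 198 197 198 197 198 199 198 198 198 198 199 199
 199 198 199 200 198 199 199 199 199 199 199 199 200 199 198 199 200 199
 199 200 199 200 200 200 200 199 199 200]
0.14 85.6986421362195; 0.145 81.63410093050872; 0.15 77.66507506939539; 0.155 73.7882367861031; 0.16 70.00041112561998; 0.165 66.2985672728155; 0.17 62.679810464473746; 0.175 59.1413744398798; 0.18 55.680614388582; 0.185 52.29500035754552; 0.19 48.98211108315914; 0.195 45.739628216493486;
```

Run:
```python
from fit import *
import pickle
np.set_printoptions(precision=2,suppress=True)
I,s=pickle.load(open("d.pkl","rb"))
for ob in ([(I,.07,.015,None,135.2),(I,.1445,.004,None,13.6),(I,.1495,.004,None,5.5)],[(I,.07,.015,None,135.2),(I,.065,-.004,None,157),(I,.1445,.004,None,13.6),(I,.1495,.004,None,5.5)]):
    print(fit(s["tcp_pos"],-90.04,ob,(30,0,-7)))
o,f,u=pts(s["tcp_pos"],-90,25,0,-.007);print(proj("",o+.07*f+.015*u,I))
```

```text
(array([25.87, -6.31, -8.07]), array([-0.15, -0.01,  0.03, -1.26, -0.27]))
(array([26.53, -7.67, -4.72]), array([ 0.62, -1.01,  0.07,  0.1 , -1.53,  0.57]))
(np.float64(255.6598057983466), np.float64(121.59080985231688))
```

Marks and collar give 26° of tilt with the grip centre about 7 mm behind the TCP. That also matches the tip height when it stood on the table. Now I go over to view the tube mouth.

jog_arm([
  [[-1,-0.4,-3,1,0],[-1,-0.6,-6,1,0],[-1,-0.6,-6,1,0],[-1,-0.6,-6,1,0],[-1,-0.6,-6,1,0],[-1,-0.6,-6,1.3,0],[-1,-0.6,-6,0,0],[-1,-0.2,-3,0,0]],
])

```text
time_s: 12.05
tcp_pos: [0.4579, -0.0891, 0.3551]
eef_rot: [179.9, -0.0, -90.2]
contact_force: [-0.3, 0.1, -2.0]
gripper_width: 0.0157
gripper_force: 40.0
```

jog_arm([
  [[-1,0,-1,0,0],[-1,0,0,0,0],[-1,0,0,0,0]],
])

```text
time_s: 12.42
tcp_pos: [0.4594, -0.0959, 0.3558]
eef_rot: [179.9, 0.0, -90.0]
contact_force: [0.4, 0.2, -1.5]
gripper_width: 0.0156
gripper_force: 40.0
```

Run:
```python
from h import *
import cv2,pickle
s=r.get_state();I=r.camera_info("wrist");w=r.capture("wrist");cv2.imwrite("pics/ew.png",w);pickle.dump((I,s),open("e.pkl","wb"))
print(s["tcp_pos"],s["eef_rot"],proj("",np.array([.512,-.25,.15]),I))
cv2.imwrite("pics/e2.png",cv2.resize(w[:270],(800,422),interpolation=cv2.INTER_CUBIC))
```

```text
[ 0.45936927 -0.09588222  0.3557525 ] [ 1.79949861e+02  4.04366857e-03 -9.00115895e+01] (np.float64(200.37695976297596), np.float64(11.099886151637207))
```

View pics/e2.png

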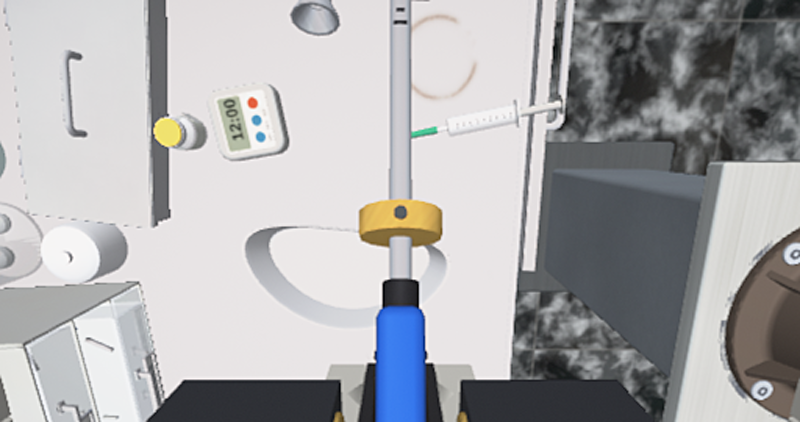

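The mouth is visible, with its rim spanning columns 291–341 and its lower edge at row 36, so its centre is about (316,20). That agrees with the prediction to within 2 px. I compute the approach.

Run:
```python
from fit import *
import pickle,cv2
np.set_printoptions(precision=4,suppress=True)
I,s=pickle.load(open("e.pkl","rb"));k=512/800
M=onz("",316*k,20*k,.15,I);print("M",M)
ax=np.array([0,np.cos(np.radians(25)),np.sin(np.radians(25))]);up=np.array([0,-ax[2],ax[1]])
th=np.linspace(0,2*np.pi,9)[:-1];print("rim",[np.round(np.array(proj("",M+.0155*(np.cos(t)*np.array([1,0,0])+np.sin(t)*up),I))/k).astype(int).tolist() for t in th])
for d in(.04,.02,0,-.012,-.115,-.12):
    o,f,u=pts([0,0,0],-90,26,-.007,-.007)
    print(d,"TCP",M+d*ax-(o+.195*f), "step from now cm",(M+d*ax-(o+.195*f)-s["tcp_pos"])*100)
```

```text
M [ 0.5103 -0.2486  0.15  ]
rim [[291, 20], [294, 7], [312, 2], [331, 7], [341, 20], [336, 32], [320, 36], [302, 32]]
0.04 TCP [ 0.5103 -0.0464  0.2556] step from now cm [  5.0921   4.9489 -10.0142]
0.02 TCP [ 0.5103 -0.0645  0.2472] step from now cm [  5.0921   3.1362 -10.8595]
0 TCP [ 0.5103 -0.0826  0.2387] step from now cm [  5.0921   1.3236 -11.7047]
-0.012 TCP [ 0.5103 -0.0935  0.2336] step from now cm [  5.0921   0.2361 -12.2119]
-0.115 TCP [ 0.5103 -0.1869  0.1901] step from now cm [  5.0921  -9.0989 -16.5648]
-0.12 TCP [ 0.5103 -0.1914  0.188 ] step from now cm [  5.0921  -9.5521 -16.7761]
```

The projected rim matches the observed one. I move to 40 mm before the mouth.

jog_arm([
  [[-1,1,2,0,0],[-1,2,2.9,-1,0],[-1,2,0,-2,0],[-1,0.1,0,-3,0],[-1,0,0,-3,0],[-1,0,0,-1,0],[-1,0,0,0,0],[-1,0,0,0,0]],
], force=15)

```text
time_s: 13.48
tcp_pos: [0.511, -0.0474, 0.2576]
eef_rot: [-179.9, 0.0, -90.0]
contact_force: [-0.2, -1.4, -1.0]
gripper_width: 0.0159
gripper_force: 15.0
```

Run:
```python
from h import *
import cv2
s=r.get_state();cv2.imwrite("pics/fw.png",r.capture("wrist"));f=r.capture("side");cv2.imwrite("pics/fs.png",f);print(s["tcp_pos"],s["eef_rot"])
w=cv2.imread("pics/fw.png")
h=cv2.cvtColor(w,cv2.COLOR_BGR2HSV);print(cv2.cvtColor(w,cv2.COLOR_BGR2GRAY)[:30,256])
print(proj("side",np.array([.5103,-.2486,.15])))
cv2.imwrite("pics/f2.png",cv2.resize(f[170:290,180:290],(550,600),interpolation=cv2.INTER_CUBIC))
```

```text
[ 0.5110214  -0.04742665  0.25761838] [-1.79883745e+02  7.79924916e-03 -9.00257915e+01]
[177 176 177 184 167  48  55 136 188 179 179 184 168  51  57 139 189 180
 179 179 179 179 179 179 179 179 179 179 179 180]
(np.float64(227.50896033727537), np.float64(261.1744755870784))
```

View pics/f2.png

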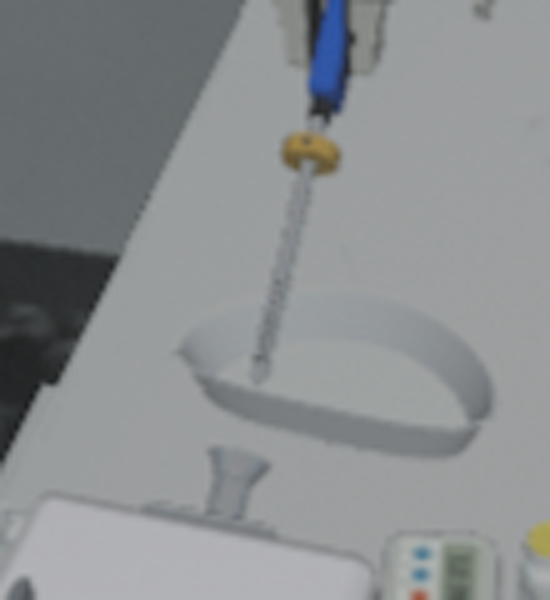

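The view shows the tip at (260,378), in line with the tube mouth at (239,458), and no slip in the grip. I enter the flare with a small height correction.

jog_arm([
  [[-1,0,-0.9,-0.6,0],[-1,0,-0.9,-0.5,0],[-1,0,-0.9,-0.42,0],[-1,0,-0.9,-0.42,0],[-1,0,-0.8,-0.38,0],[-1,0,-0.8,-0.38,0],[-1,0,0,0,0]],
], force=10)

```text
time_s: 14.45
tcp_pos: [0.5102, -0.1004, 0.229]
eef_rot: [180.0, -0.0, -90.1]
contact_force: [0.6, -1.4, -0.9]
gripper_width: 0.0159
gripper_force: 10.0
```

jog_arm([
  [[-1,0,-0.9,-0.35,0],[-1,0,-0.9,-0.4,0],[-1,0,-0.9,-0.4,0],[-1,0,-0.9,-0.42,0],[-1,0,-0.9,-0.42,0],[-1,0,-0.9,-0.42,0],[-1,0,-0.9,-0.42,0],[-1,0,-0.4,-0.2,0]],
], force=8)

```text
time_s: 15.45
tcp_pos: [0.5103, -0.1673, 0.1987]
eef_rot: [180.0, -0.0, -90.1]
contact_force: [-0.2, 0.3, 0.0]
gripper_width: 0.0161
gripper_force: 8.0
```

jog_arm([
  [[-1,0,-0.45,-0.21,0],[-1,0,-0.45,-0.21,0],[-1,0,-0.45,-0.21,0],[-1,0,-0.45,-0.21,0],[-1,0,-0.3,-0.14,0],[-1,0,-0.3,-0.14,0],[-1,0,-0.2,-0.1,0],[-1,0,0,0,0]],
], force=8)

```text
time_s: 16.45
tcp_pos: [0.5112, -0.1915, 0.1873]
eef_rot: [-179.9, 0.1, -90.0]
contact_force: [-0.5, 8.0, 5.7]
gripper_width: 0.0162
gripper_force: 8.0
```

Force rose to about 10 N at the predicted depth. I press a touch more, hold, and check by eye.

jog_arm([
  [[-1,0,-0.15,-0.07,0],[-1,0,-0.1,-0.05,0],[-1,0,0,0,0],[-1,0,0,0,0]],
], force=8)

```text
time_s: 16.95
tcp_pos: [0.5113, -0.1938, 0.1862]
eef_rot: [-179.9, 0.1, -90.0]
contact_force: [-0.3, 10.2, 5.7]
gripper_width: 0.0157
gripper_force: 8.0
```

Run:
```python
from h import *
import cv2
w=r.capture("wrist");f=r.capture("side");cv2.imwrite("pics/gw.png",w);cv2.imwrite("pics/gs.png",f)
cv2.imwrite("pics/g2.png",cv2.hconcat([cv2.resize(w[:240,180:330],(375,600),interpolation=cv2.INTER_CUBIC),cv2.resize(f[200:290,195:259],(425,600),interpolation=cv2.INTER_CUBIC)]))
```

```text
(no output)
```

View pics/g2.png

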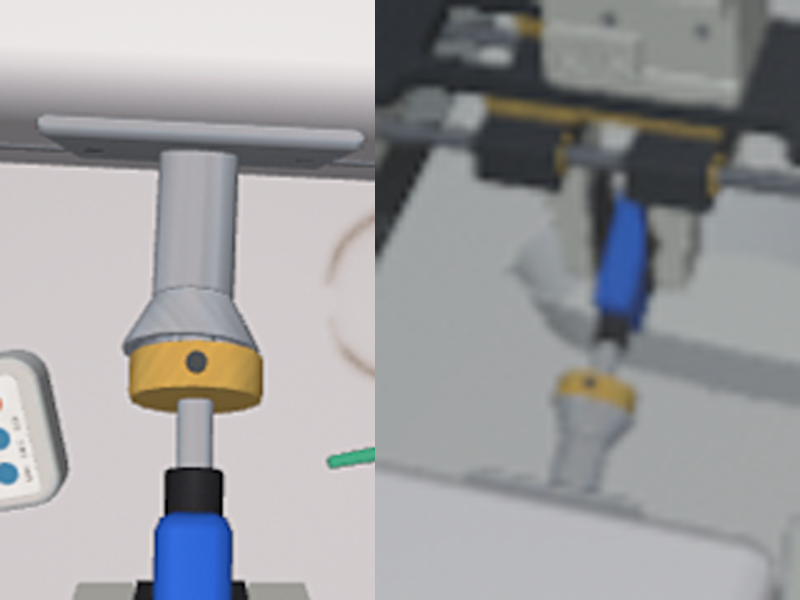

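The collar is seated flush on the flare's rim, centred within about 1.5 mm. I draw it out along the axis.

jog_arm([
  [[-1,0,0.1,0.05,0],[-1,0,0.4,0.18,0],[-1,0,1.4,0.65,0],[-1,0,1.8,0.84,0],[-1,0,1.8,0.84,0],[-1,0,1.8,0.84,0],[-1,0,1.8,0.84,0],[-1,0,1.8,0.84,0]],
], force=15)

```text
time_s: 18.05
tcp_pos: [0.5102, -0.0848, 0.237]
eef_rot: [-180.0, 0.0, -90.0]
contact_force: [0.3, -0.3, -0.7]
gripper_width: 0.0161
gripper_force: 15.0
```

jog_arm([
  [[-1,0,1.8,0.84,0],[-1,0,1.8,0.84,0],[-1,0,1.8,0.84,0],[-1,0,1.8,0.84,0],[-1,0,1.8,0.84,0],[-1,0,0,0,0],[-1,0,0,0,0]],
], force=15)

```text
time_s: 18.92
tcp_pos: [0.5101, 0.004, 0.2782]
eef_rot: [180.0, -0.0, -90.0]
contact_force: [0.5, 1.1, -1.6]
gripper_width: 0.0156
gripper_force: 15.0
```

Now to level the rod: I carry it back to clear table and press it flat lightly.

jog_arm([
  [[-1,0,3,0,0],[-1,-0.2,5,0,0],[-1,-0.2,5,0,0],[-1,-0.2,5,-2,0],[-1,-0.2,5,-4,0],[-1,-0.2,5,-4,0],[-1,0,3.5,-4,0],[-1,0,1,-2,0]],
], force=15)

```text
time_s: 19.92
tcp_pos: [0.4996, 0.327, 0.1172]
eef_rot: [179.9, -0.2, -90.0]
contact_force: [0.6, 0.2, -0.8]
gripper_width: 0.0159
gripper_force: 15.0
```

jog_arm([
  [[-1,0,0,-2,0],[-1,0,0,-1.5,0],[-1,0,0,-1.2,0],[-1,0,0,-1.2,0],[-1,0,0,-1.2,0],[-1,0,0,-1,0],[-1,0,0,0,0]],
], force=5)

```text
time_s: 20.8
tcp_pos: [0.5, 0.3258, 0.0384]
eef_rot: [179.9, -0.1, -90.1]
contact_force: [0.6, -0.2, -0.9]
gripper_width: 0.0157
gripper_force: 5.0
```

jog_arm([
  [[-1,0,0,-0.5,0],[-1,0,0,-0.5,0],[-1,0,0,-0.3,0],[-1,0,0,-0.3,0],[-1,0,0,-0.1,0],[-1,0,0,0,0],[-1,0,0,0,0]],
], force=4)

```text
time_s: 21.68
tcp_pos: [0.5008, 0.3267, 0.0229]
eef_rot: [-179.9, 0.0, -90.0]
contact_force: [-0.7, 0.4, 6.2]
gripper_width: 0.0159
gripper_force: 4.0
```

The rod is pressed flat (6 N up). I clamp hard and lift smoothly.

jog_arm([
  [[-1,0,0,0,0],[-1,0,0,0,0],[-1,0,0,0.5,0],[-1,0,0,2,0],[-1,0,0,3,0],[-1,0,0,4,0],[-1,0,0,3,0],[-1,0,0,1,0]],
], force=50)

```text
time_s: 22.68
tcp_pos: [0.5008, 0.3267, 0.1592]
eef_rot: [-179.9, 0.1, -90.1]
contact_force: [-0.6, 0.6, -1.7]
gripper_width: 0.016
gripper_force: 50.0
```

jog_arm([
  [[-1,0.2,-1.5,0,0],[-1,0.2,-3,0,0],[-1,0.2,-4,0,0],[-1,0.2,-4,0,0],[-1,0.1,-3.5,0,0],[-1,0,-2,0,0],[-1,0,-1,0,0],[-1,0,0,0,0]],
])

```text
time_s: 23.68
tcp_pos: [0.5093, 0.1361, 0.157]
eef_rot: [180.0, -0.0, -90.1]
contact_force: [-1.1, 0.5, -0.7]
gripper_width: 0.0159
gripper_force: 50.0
```

Run:
```python
from h import *
import cv2
s=r.get_state();w=r.capture("wrist");f=r.capture("side");cv2.imwrite("pics/hw.png",w);cv2.imwrite("pics/hs.png",f)
print(s["tcp_pos"],s["eef_rot"],s["gripper_force"],s["contact_force"])
cv2.imwrite("pics/h2.png",cv2.hconcat([cv2.resize(w[:240,180:330],(375,600),interpolation=cv2.INTER_CUBIC),cv2.resize(f[140:270,200:292],(425,600),interpolation=cv2.INTER_CUBIC)]))
```

```text
[0.50933529 0.13608597 0.1569884 ] [ 1.79976441e+02 -1.00662092e-02 -9.00961930e+01] 49.99943554401398 [-1.10205569  0.52169726 -0.65620028]
```

View pics/h2.png

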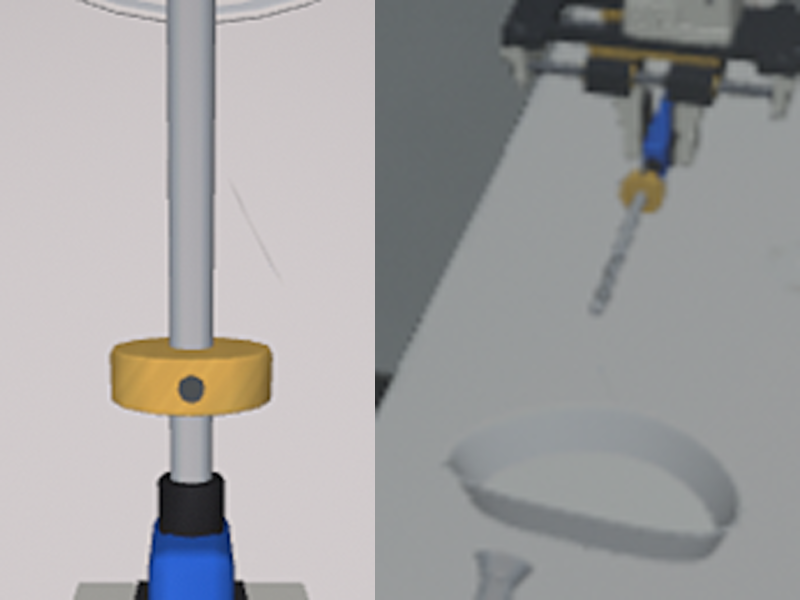

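The rod looks level, with its tip at (597,310) in the right half. The tip is in the air short of the dish, because the grip slid along the rod. I fit it.

Run:
```python
from fit import *
np.set_printoptions(precision=3,suppress=True)
S=r.camera_info("side");I=r.camera_info("wrist");s=r.get_state();t=s["tcp_pos"];y=s["eef_rot"][2]
def F(q):
    o,f,u=pts(t,y,q[0],q[1]/1e3,q[2]/1e3);P=lambda I,x,z:np.array(proj("",o+x*f+z*u,I))
    return np.r_[P(I,.07,.015)-[256,155.2],P(S,.195,0)-[248.1,207.2],P(S,.07,0)-[257.9,181.6],(q[2]+7)/3]
s1=least_squares(F,(0,-10,-7));print(s1.x,s1.fun)
o,f,u=pts(t,y,*(s1.x*[1,.001,.001]));print("tip",o+.195*f)
D=np.array([.509,-.053,.036]);print("dish c at side",proj("side",D),"crop",375+(proj("side",D)[0]-200)*4.615,(proj("side",D)[1]-140)*4.615)
```

```text
[ -0.286 -14.066  -7.636] [-0.454 -0.002 -0.386  0.128 -0.085 -0.378 -0.212]
tip [ 0.509 -0.044  0.15 ]
dish c at side (np.float64(248.12496068477245), np.float64(239.33764127194672)) crop 597.0966935602248 458.44321447003415
```

The rod is level (-0.3°), with its tip at (0.509,-0.044,0.150) and the dish centre at about (0.509,-0.053). A small nudge, a pause to settle, then hand in.

jog_arm([
  [[-1,0,-0.4,0,0],[-1,0,-0.4,0,0],[-1,0,0,0,0],[-1,0,0,0,0],[-1,0,0,0,0],[-1,0,0,0,0]],
])

```text
time_s: 24.52
tcp_pos: [0.5094, 0.1284, 0.1573]
eef_rot: [-180.0, 0.0, -90.1]
contact_force: [-0.5, -0.8, -0.6]
gripper_width: 0.0159
gripper_force: 50.0
```

Run:
```python
from plant import r
s=r.get_state();print(s["tcp_pos"],s["gripper_force"],s["time_s"]);print(r.close_job())
```

```text
[0.50940384 0.12841803 0.15733525] 49.99990403652191 24.525
the job is handed in; nothing more can be done
None
```

I put the rod down the tube until its collar stopped on the rim (about 12 N), drew it out, and handed in at 24.5 s holding it level, scale up, with the tip about 15 cm above the table near the dish's centre; no verdict was returned.

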